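# Stack the spacer and clamp washer on the coil test jig

## Task

Get the coil on the black test jig ready for its clamp knob: put the tall tube spacer over the upright stud so that it stands flat on the disc that covers the coil, then lay the large flat washer over the stud on top of the spacer. Lower each one into place rather than dropping it from the stud's tip, with nothing else under or between them, and leave both lying free.

Things in the scene. Friction and masses are not known exactly. Their poses are not given: they have to be found in the camera images.
- spacer: Tall tube spacer, plain aluminium: a ring 46 mm outside diameter, 30 mm bore right through, 30 mm tall, about 70 g. It stands loose and upright on the bench. Origin at its centre, 15 mm above its underside; z along the bore. Lookalikes close by, not wanted: a short spacer of the same diameters only 12 mm tall, and a solid aluminium plug of 46 mm diameter and 30 mm height with no bore.
- washer: Large flat steel washer: 58 mm outside diameter, 30 mm bore, 6 mm thick, about 70 g, lying flat and loose on the bench. Origin at its centre, 3 mm above its underside; z along the bore. A smaller steel washer, 34 mm diameter, also lies about and is not wanted.
- seat (a point): Point on the stud's axis on the flat top of the brown disc, 78 mm in diameter, that covers the coil; the spacer stands here. z points up. The disc is fixed on a copper-wound ring coil 93 mm in diameter and 32 mm high, which is fixed on a black box 130 x 140 x 70 mm (along the point's x and y), standing on the bench; the seat is 106 mm above the bench. Nothing of the jig moves.
- stud_tip (a point): Top of the fixed upright steel stud, 56 mm above the seat. The stud is 10 mm in diameter; its top 12 mm taper to 4 mm. Spacer and washer thus have 10 mm of play all round; in place, the stack is 36 mm high and the stud stands 20 mm out of it.

How it is judged (in metres and radians):
On the way:
1. The tall spacer stands on the disc around the stud, let go, with nothing under it (horizontal distance between spacer and seat below 0.013 m and z of spacer in the frame of seat between 0.011 and 0.019 m and angle between the z axis of spacer and the z axis of seat, either way round below 0.12 rad and linear speed of spacer below 0.03 m/s and contact force between the fingers and spacer below 0.1 N), for 0.2 s.
At the end, for the whole second after the job is handed in: The tall spacer is round the stud, flat on the disc (its centre 15 mm above the seat, within 4 mm), and the large washer is round the stud, flat on the spacer (its centre 33 mm above the seat, within 4 mm); both within 13 mm of the stud's axis, level within 0.12 rad and at rest (horizontal distance between each of spacer, washer and seat below 0.013 m and z of spacer in the frame of seat between 0.011 and 0.019 m and angle between the z axis of each of spacer, washer and the z axis of seat, either way round below 0.12 rad and linear speed of each of spacer, washer below 0.03 m/s and z of washer in the frame of seat between 0.029 and 0.037 m); the robot touches nothing.
It fails at once if The spacer or the washer drops down the stud: it moves faster than 0.8 m/s around it ((horizontal distance between spacer and seat below 0.015 m and z of spacer in the frame of seat below 0.075 m and linear speed of spacer above 0.8 m/s) or (horizontal distance between washer and seat below 0.015 m and z of washer in the frame of seat below 0.075 m and linear speed of washer above 0.8 m/s)).
It also fails if it takes over 58 s, if anything falls off the work surface, if the arm or the gripper's body presses on something with over 40 N, if the wrist force passes 120 N, or if a joint passes its speed limit or range.

## Robot

A 6-joint arm with a two-finger parallel gripper is mounted at the origin on the work surface. World frame = base frame: x ahead of the robot, y to its left, z up, the work surface at z = 0. Lengths are in mm, angles in rad, forces in N, time in s.
With the tool pointing down it reaches from about 300 to 825 mm from the base axis. Payload 5.4 kg.
Tool frame: the origin (TCP) lies between the finger pads; the fingertips stand 22 mm ahead of it and the grasp point (between the pads) lies 3 mm ahead of it; z points along the fingers, y is the line along which they close (so a half turn about z gives the same grasp; the last joint's range is limited). The gripper opens to 92 mm and grips with 3 to 60 N. Pads are 20 mm wide; open, the fingers measure 128 mm over their backs; the gripper's body (75 mm by 189 mm) begins 69 mm behind the grasp point.
Start: joints at [1.033, 0.158, 1.597, -0, 1.386, -0.21], TCP at [185.137, 544.362, 202.601] pointing down, gripper open.
Joint ranges: [-2.91, 2.91], [-0.94, 2.29], [0.18, 2.7], [-1.29, 4.43], [0.17, 2.64], [-3, 3]. Speed limits (rad/s): [2.57, 2.57, 3.14, 3.14, 3.14, 3.14].

## Interface

Orientations are given as a 3x3 rotation matrix whose columns are the frame's x, y, z axes.
In Python, from workcell import robot, optics gives the robot as it stands (robot), with the cameras (optics).
- The arm moves only by the shell command python3 steer.py 'ROWS' [FORCE]. ROWS is a JSON list that holds a single list of rows (three levels of brackets), with 1 to 8 rows, each of 7 numbers: the finger opening in mm, then dx, dy, dz in fractions of the full range, 1 being 600 mm, then a rotation vector rx, ry, rz in parts of the range, where 1.0 means pi/2 rad; each row shifts and turns the commanded pose from where the row before left it, along the tool's axes as they then stand; what a row does not reach is not made up. A row lasts 1/12 s, in which the tool goes at most 41.7 mm and 0.125 rad, less where a joint would pass 70% of its speed; a pose out of reach is approached as far as the arm can. The fingers move at their own pace and stop on an object; FORCE is the grip in N (left out, the last holds). Time passes only in rows, so rows that do not move let the fingers close. It prints the time, the measured TCP pose, the force, the opening and the grip force at its end. Input that does not fit is refused with a message, and nothing moves.
- robot.state(): the state, without advancing time (a new reading comes with each control period).
- optics.camera(name): name is "scene" or "side" or "wrist"; returns a dict with "color" (400x640x3 uint8, red, green, blue), "intrinsics" (3x3 intrinsics, pixels), "k1" (the pictures are not rectified: a ray, as slopes to the right and down, at radius r is drawn at 1 + k1 r^2 times it, then the intrinsics apply), "world_from_camera" (4x4, takes a point from camera to world coordinates); the wrist camera has in their place "mount" (4x4, takes a point from camera to tool coordinates, whose origin is the TCP and whose axes are the flange's). Camera axes: x right, y down, z forward; pixel columns grow to the right and rows downward; lengths in mm; the calibration is good to about 2 mm. A picture is of the moment at which its call begins: read the wrist's pose just before it. There is no depth.
- robot.sign_off(): hands the job in; it is judged then, once.
The state is a dict: "t": time; "joint_pos": joint angles; "qvel": joint speeds; "effort": joint torques, N m; "position": TCP position; "tcp_rot": TCP orientation; "contact_force": force on the tool from outside, world axes, zero at the start; "wrist_torque": the same for the moment, N m; "gripper_width": finger opening in mm; "gripper_force": force on a finger pad.
Only numpy, scipy, OpenCV 4.12 (cv2) and the standard library are available. Lean on these libraries where they do the work, as an engineer would, in place of code of your own. Each camera call takes 0.05 s, during which the arm holds its last target. There are 200 camera calls.

## Working session

There is one attempt and no reset: what is moved stays moved. The work goes in short steps, Python scripts to look and compute and a shell command to move; the robot and the scene stay as the last step left them, time stands still between calls to the robot, and variables do not carry over. Pictures are saved under pics/ and viewed, at most 10 in all, crops included, and the job is handed in when it is done.

```bash
ls; mkdir -p pics; cat > h.py <<'E'
import numpy as np, cv2
from workcell import robot, optics
def snap(name):
    s=robot.state(); c=optics.camera(name); 
    if name=="wrist":
        T=np.eye(4); T[:3,:3]=s["tcp_rot"]; T[:3,3]=s["position"]; c["world_from_camera"]=T@np.array(c["mount"])
    return c
def save(c,fn,crop=None,scale=1):
    im=c["color"][:,:,::-1]
    if crop: x0,y0,x1,y1=crop; im=im[y0:y1,x0:x1]
    cv2.imwrite(fn,cv2.resize(im,None,fx=scale,fy=scale,interpolation=cv2.INTER_CUBIC))
def ray(c,uv):
    K=np.array(c["intrinsics"]); d=(np.array(uv,float)-K[:2,2])/[K[0,0],K[1,1]]
    s=d.copy()
    for _ in range(20): s=d/(1+c["k1"]*(s@s))
    T=np.array(c["world_from_camera"]); return T[:3,3],T[:3,:3]@np.r_[s,1]
def at(c,uv,z):
    o,d=ray(c,uv); return o+d*(z-o[2])/d[2]
def proj(c,P):
    T=np.linalg.inv(np.array(c["world_from_camera"])); p=T[:3,:3]@np.array(P,float)+T[:3,3]; s=p[:2]/p[2]
    s=s*(1+c["k1"]*(s@s)); K=np.array(c["intrinsics"]); return s*[K[0,0],K[1,1]]+K[:2,2]
E
python3 - <<'E'
from h import *
import pickle
cs={n:snap(n) for n in("scene","side","wrist")}
pickle.dump(cs,open("cs.pkl","wb"))
for n in cs: save(cs[n],f"pics/{n}0.png",None,1.25); print(n,np.round(cs[n]["world_from_camera"],2).tolist(),np.round(cs[n]["intrinsics"],1).tolist(),cs[n]["k1"])
print(robot.state())
E
```

```text
pics
steer.py
workcell.py
scene [[-0.65, 0.5, -0.58, 1044.48], [0.76, 0.42, -0.5, 414.85], [-0.01, -0.76, -0.65, 657.52], [0.0, 0.0, 0.0, 1.0]] [[389.4, 0.0, 326.0], [0.0, 389.4, 207.6], [0.0, 0.0, 1.0]] -0.08093916419393184
side [[0.81, -0.44, 0.38, 158.68], [-0.58, -0.63, 0.52, -523.34], [0.01, -0.64, -0.77, 936.89], [0.0, 0.0, 0.0, 1.0]] [[485.8, 0.0, 311.8], [0.0, 485.8, 197.4], [0.0, 0.0, 1.0]] -0.08873416824025203
wrist [[0.32, 0.91, 0.28, 107.7], [0.95, -0.31, -0.1, 571.69], [-0.0, 0.29, -0.96, 385.14], [0.0, 0.0, 0.0, 1.0]] [[295.4, 0.0, 321.0], [0.0, 295.4, 200.6], [0.0, 0.0, 1.0]] -0.004743595601705522
{'t': 0.15, 'joint_pos': array([ 1.03289748e+00,  1.58931756e-01,  1.59792672e+00,  5.36628729e-06,
        1.38620114e+00, -2.10085264e-01]), 'qvel': array([ 7.32656970e-05, -2.84223879e-03, -3.82558302e-03,  7.79385096e-04,
       -1.33598330e-03,  9.62430843e-04]), 'effort': array([ 2.99537351e-04, -3.85913694e+01, -3.22435212e+01,  7.01659173e-02,
        3.50479188e-02, -6.24954168e-05]), 'position': array([184.8840781 , 543.93917836, 201.83781789]), 'tcp_rot': array([[-9.46748139e-01,  3.21974206e-01, -7.56100574e-04],
       [ 3.21974944e-01,  9.46747356e-01, -1.25710168e-03],
       [ 3.11081902e-04, -1.43360412e-03, -9.99998924e-01]]), 'contact_force': array([ 0.58503614, -0.45001566,  0.36639906]), 'wrist_torque': array([ 0.03393795, -0.00166352,  0.05613708]), 'gripper_force': 0.0, 'gripper_width': 91.76363720069143}
```

View pics/scene0.png

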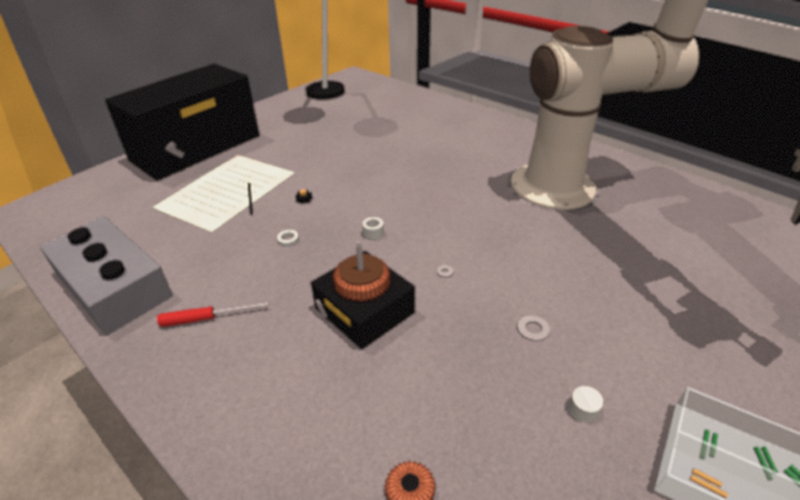

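View pics/side0.png

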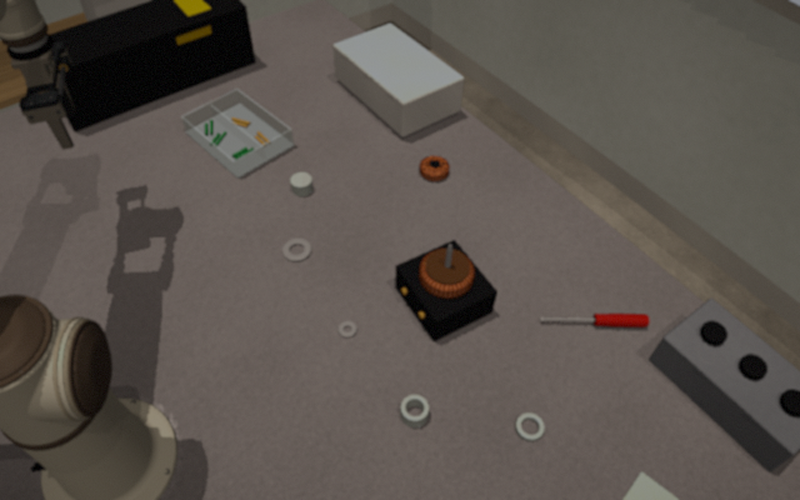

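The spacer is at (373,228) in scene and (415,408) in side, with the short one to its right in side. The large washer is at (534,328) and (297,250), and the jig at (362,290) and (446,285). Next I'll enlarge these areas in one tiled picture.

```bash
python3 - <<'E'
from h import *
import pickle
cs=pickle.load(open("cs.pkl","rb"))
def t(n,x,y,w=66,hh=50): return cv2.resize(cs[n]["color"][y:y+hh,x:x+w,::-1],(396,300),interpolation=cv2.INTER_CUBIC)
a=np.hstack([t("side",300,300),t("side",205,175)]); b=np.hstack([t("side",312,188,99,75),t("scene",240,190,99,75)])
cv2.imwrite("pics/tile.png",np.vstack([a,b]))
E
```

```text
(no output)
```

View pics/tile.png

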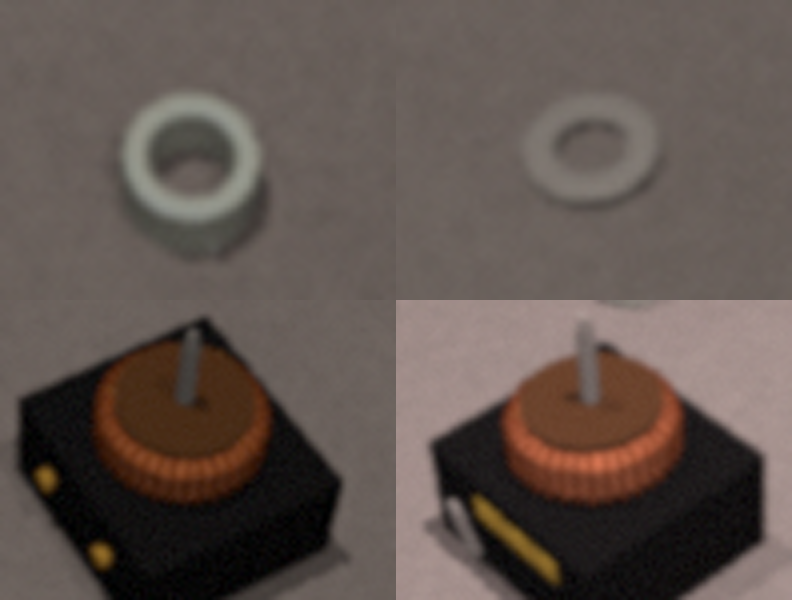

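```bash
python3 - <<'E'
from h import *
import pickle
cs=pickle.load(open("cs.pkl","rb"))
p=lambda x0,y0,k,x,y:((x+.5)/k-.5+x0,(y+.5)/k-.5+y0)
S,C=cs["side"],cs["scene"]; r=lambda v:np.round(v,1)
print("spacer side",r(at(S,p(300,300,6,192,157),30)), "scene rough",r(at(C,(373/1.25,222/1.25),30)))
print("washer side",r(at(S,p(205,175,6,195,147),6)),"scene rough",r(at(C,(534/1.25,327/1.25),6)))
print("seat side",r(at(S,p(312,188,4,185,101),106)),"scene",r(at(C,p(240,190,4,196,100),106)))
print("base side",r(at(S,p(312,188,4,187,103),106)),"scene",r(at(C,p(240,190,4,193,103),106)))
print("tip side",r(at(S,p(312,188,4,194,29),162)),"scene",r(at(C,p(240,190,4,189,22),162)))
W=cs["wrist"]; 
for P in [(400,-20,30),(330,250,6),(530,130,106)]: print(r(proj(W,P)))
E
```

```text
spacer side [ 443.5 -209.5   30. ] scene rough [ 439.6 -209.6   30. ]
washer side [462.1 203.8   6. ] scene rough [461.7 205.8   6. ]
seat side [624.6 -58.8 106. ] scene [624.1 -56.7 106. ]
base side [624.6 -60.5 106. ] scene [626.8 -56.2 106. ]
tip side [627.1 -55.7 162. ] scene [626.1 -54.2 162. ]
[ 34.6 411.4]
[170.3 323.4]
[126.7 501.4]
```

View pics/wrist0.png

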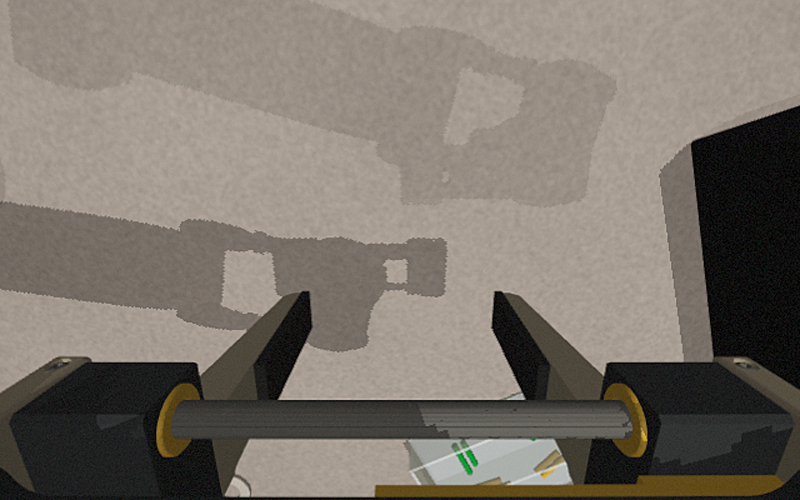

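The wrist view shows bare bench, the fingers and, at bottom centre, the parts tray, so no target is in it yet. Estimates are spacer (442,-209.5), washer (462,205) and seat (625.5,-57). Next I move above the spacer with the yaw unchanged.

Units first: shifts go in shares of 600 mm and turns go in shares of pi/2 rad. So -31 mm / 600 = -0.0517, -24 mm / 600 = -0.04.

```bash
python3 steer.py '[[[92, -0.0133, -0.0167, 0, 0, 0, 0], [92, -0.0267, -0.0333, 0, 0, 0, 0], [92, -0.04, -0.0517, 0, 0, 0, 0], [92, -0.04, -0.0517, 0, 0, 0, 0], [92, -0.04, -0.0517, 0, 0, 0, 0], [92, -0.04, -0.0517, 0, 0, 0, 0], [92, -0.04, -0.0517, 0, 0, 0, 0], [92, -0.04, -0.0517, 0, 0, 0, 0]]]' 15; python3 steer.py '[[[92, -0.04, -0.0517, 0, 0, 0, 0], [92, -0.04, -0.0517, 0, 0, 0, 0], [92, -0.04, -0.0517, 0, 0, 0, 0], [92, -0.04, -0.0517, 0, 0, 0, 0], [92, -0.04, -0.0517, 0, 0, 0, 0], [92, -0.04, -0.0517, 0, 0, 0, 0], [92, -0.04, -0.0517, 0, 0, 0, 0], [92, -0.04, -0.0517, 0, 0, 0, 0]]]'; python3 steer.py '[[[92, -0.04, -0.0517, 0, 0, 0, 0], [92, -0.04, -0.0517, 0, 0, 0, 0], [92, -0.04, -0.0517, 0, 0, 0, 0], [92, -0.03, -0.0383, 0, 0, 0, 0], [92, -0.0133, -0.02, 0, 0, 0, 0], [92, 0, 0, 0, 0, 0, 0]]]'
python3 - <<'E'
from h import *
import pickle
c=snap("wrist"); s=robot.state(); pickle.dump(c,open("w1.pkl","wb")); save(c,"pics/w1.png",None,1.25)
R=s["tcp_rot"]; print(s["position"],R.round(4).tolist(),s["joint_pos"].round(2))
print(proj(c,[442,-209.5,30])*1.25, proj(c,s["position"]+[0,0,-170])*1.25)
print("need tool", R.T@(np.array([442,-209.5,27])-s["position"]))
E
```

```text
t: 0.82
position: [274.5, 284.1, 202.3]
tcp_rot: [[-0.947, 0.321, 0.0], [0.321, 0.947, -0.0], [-0.0, -0.0, -1.0]]
contact_force: [0.7, -0.6, 0.5]
gripper_width: 91.6
gripper_force: 0.0
t: 1.48
position: [376.7, -12.9, 202.6]
tcp_rot: [[-0.947, 0.323, 0.001], [0.323, 0.947, -0.0], [-0.001, 0.0, -1.0]]
contact_force: [0.3, 0.3, 1.2]
gripper_width: 91.9
gripper_force: 0.0
t: 1.98
position: [428.2, -165.6, 202.3]
tcp_rot: [[-0.946, 0.325, -0.001], [0.325, 0.946, 0.0], [0.001, -0.0, -1.0]]
contact_force: [-0.2, 0.1, 0.1]
gripper_width: 92.2
gripper_force: 0.0
[ 427.83754265 -163.72390829  202.20721401] [[-0.9462, 0.3236, -0.0011], [0.3236, 0.9462, 0.0012], [0.0014, 0.0008, -1.0]] [-0.63 -0.15  1.91  0.    1.39 -1.87]
[363.36237858 251.4561619 ] [401.786324   224.56765666]
need tool [-28.46539429 -38.87353066 175.13470116]
```

View pics/w1.png

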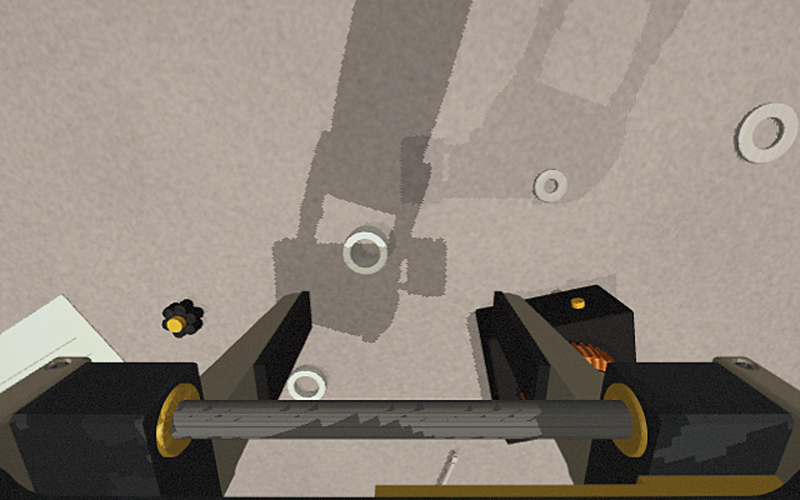

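The spacer ring is at (365,250) in the wrist view, within 2 px of the prediction. The bore is visible and the short spacer is at (307,384), so this is the right part. Washer shows at (767,132).

To row units: 30 mm / 600 = 0.05, 20 mm / 600 = 0.0333.

```bash
python3 steer.py '[[[92, -0.0167, -0.0217, 0.0167, 0, 0, 0], [92, -0.0167, -0.0217, 0.0333, 0, 0, 0], [92, -0.0117, -0.0183, 0.05, 0, 0, 0], [92, 0, 0, 0.05, 0, 0, 0], [92, 0, 0, 0.05, 0, 0, 0], [92, 0, 0, 0.0333, 0, 0, 0], [92, 0, 0, 0.0167, 0, 0, 0], [92, 0, 0, 0, 0, 0, 0]]]'; python3 steer.py '[[[92, 0, 0, 0, 0, 0, 0]]]'
python3 - <<'E'
from h import *
import pickle
c=pickle.load(open("w1.pkl","rb")); P=at(c,(365/1.25,250.5/1.25),30); print(P, "washer",at(c,(767/1.25,132/1.25),6))
s=robot.state(); R=s["tcp_rot"]; P[2]=27
print(s["position"],"need tool", R.T@(P-s["position"]))
E
```

```text
t: 2.7
position: [440.1, -204.4, 50.5]
tcp_rot: [[-0.947, 0.32, -0.004], [0.32, 0.947, 0.004], [0.005, 0.002, -1.0]]
contact_force: [0.3, 0.6, -0.6]
gripper_width: 92.1
gripper_force: 0.0
t: 2.78
position: [442.1, -206.4, 53.3]
tcp_rot: [[-0.947, 0.321, 0.0], [0.321, 0.947, -0.0], [-0.0, 0.0, -1.0]]
contact_force: [0.1, -0.3, 0.9]
gripper_width: 91.8
gripper_force: 0.0
[ 441.59153646 -207.58457293   30.        ] washer [461.6749922  204.33654817   6.        ]
[ 442.06867684 -206.42753419   53.28792773] need tool [ 0.08705312 -1.250677   26.2878256 ]
```

To row units: 10 mm / 600 = 0.0167, 6 mm / 600 = 0.01.

```bash
python3 steer.py '[[[92, 0, -0.0017, 0.0167, 0, 0, 0], [92, 0, 0, 0.0167, 0, 0, 0], [92, 0, 0, 0.01, 0, 0, 0], [92, 0, 0, 0, 0, 0, 0], [44, 0, 0, 0, 0, 0, 0], [44, 0, 0, 0, 0, 0, 0], [44, 0, 0, 0, 0, 0, 0], [44, 0, 0, 0, 0, 0, 0]]]' 15; python3 steer.py '[[[44, 0, 0, 0, 0, 0, 0], [44, 0, 0, 0, 0, 0, 0], [44, 0, 0, 0, 0, 0, 0], [44, 0, 0, 0, 0, 0, 0], [44, 0, 0, 0, 0, 0, 0], [44, 0, 0, 0, 0, 0, 0]]]' 15
```

```text
t: 3.45
position: [441.8, -208.5, 27.0]
tcp_rot: [[-0.947, 0.322, 0.001], [0.322, 0.947, -0.001], [-0.001, -0.0, -1.0]]
contact_force: [-0.5, 0.2, -0.9]
gripper_width: 67.4
gripper_force: 0.0
t: 3.95
position: [441.5, -208.2, 26.6]
tcp_rot: [[-0.947, 0.322, -0.0], [0.322, 0.947, 0.0], [0.0, 0.0, -1.0]]
contact_force: [-0.2, -0.5, -0.1]
gripper_width: 44.1
gripper_force: 0.0
```

```bash
python3 steer.py '[[[30, 0, 0, 0, 0, 0, 0], [30, 0, 0, 0, 0, 0, 0], [30, 0, 0, 0, 0, 0, 0]]]' 15; python3 - <<'E'
from h import *
c=snap("wrist"); save(c,"pics/w2.png",None,1.25)
E
```

```text
t: 4.2
position: [441.5, -208.2, 26.6]
tcp_rot: [[-0.947, 0.322, -0.0], [0.322, 0.947, -0.0], [0.0, -0.0, -1.0]]
contact_force: [-0.1, 0.8, -0.6]
gripper_width: 30.4
gripper_force: 0.0
```

View pics/w2.png

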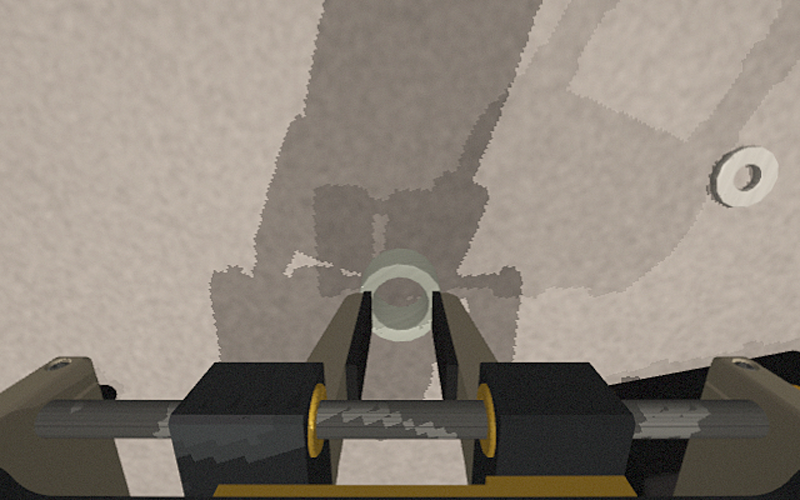

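```bash
python3 - <<'E'
from h import *
c=snap("wrist"); s=robot.state(); R=s["tcp_rot"]; p=s["position"]
print(np.round(c["mount"],3).tolist(), p, R.round(3).tolist())
f=lambda v: (proj(c,p+R@np.array(v,float))*1.25).round(0)
for v in [(0,0,0),(0,0,3),(0,15,22),(0,-15,22),(10,15,22),(-10,15,22),(10,15,3),(-10,15,3)]: print(v,f(v))
P=at(c,(400/1.25,302/1.25),30); print(P, R.T@(P-p))
E
```

```text
[[0.001, -0.956, -0.292, 82.036], [1.0, 0.001, -0.0, 1.204], [0.0, -0.292, 0.956, -183.397], [0.0, 0.0, 0.0, 1.0]] [ 441.47765144 -208.19928532   26.59371762] [[-0.947, 0.322, -0.0], [0.322, 0.947, 0.0], [0.0, 0.0, -1.0]]
(0, 0, 0) [399. 297.]
(0, 0, 3) [399. 295.]
(0, 15, 22) [424. 282.]
(0, -15, 22) [374. 282.]
(10, 15, 22) [425. 266.]
(-10, 15, 22) [424. 297.]
(10, 15, 3) [427. 277.]
(-10, 15, 3) [426. 311.]
[ 443.0513659  -208.20506802   30.        ] [-1.49166553  0.5011447  -3.40634088]
```

The fingers are closed to 30 mm yet overlie the ring at (400,302) without touching, so the tips seem to be above it. I'll check the actual tip height from the fixed cameras.

```bash
python3 - <<'E'
from h import *
import pickle
cs={n:snap(n) for n in("scene","side","wrist")}; pickle.dump(cs,open("cs2.pkl","wb"))
def t(n,x,y,w=66,hh=50): return cv2.resize(cs[n]["color"][y:y+hh,x:x+w,::-1],(396,300),interpolation=cv2.INTER_CUBIC)
a=np.hstack([t("side",290,280,99,75),t("scene",250,130,99,75)]); b=np.hstack([t("wrist",254,180,132,100),t("wrist",540,100,100,76)])
cv2.imwrite("pics/tile2.png",np.vstack([a,b]))
p=robot.state()["position"]
for n,x0,y0 in(("side",290,280),("scene",250,130)):
  for z in(5,27,43,60): print(n,z,((proj(cs[n],[p[0],p[1],z])-[x0,y0]+.5)*4-.5).round(0))
E
```

```text
side 5 [161. 206.]
side 27 [163. 187.]
side 43 [164. 173.]
side 60 [166. 158.]
scene 5 [197. 223.]
scene 27 [195. 197.]
scene 43 [194. 178.]
scene 60 [192. 158.]
```

View pics/tile2.png

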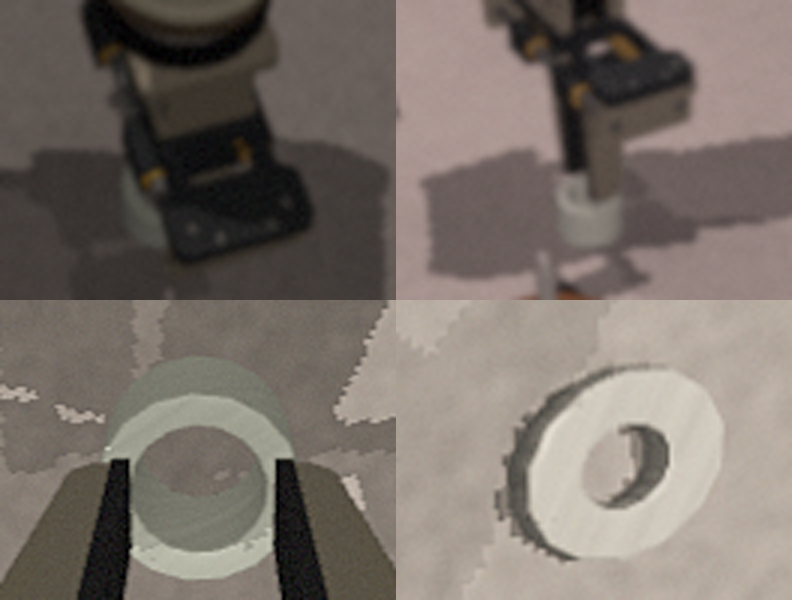

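```bash
python3 - <<'E'
from h import *
import pickle
cs=pickle.load(open("cs2.pkl","rb")); s=robot.state(); p=s["position"];R=s["tcp_rot"]; c=cs["scene"]; w=cs["wrist"]
for z in(-20,-10,0,22):
  print(z,[(((proj(c,p+R@np.array([x,y,z]))-[250,130]+.5)*4-.5)+[396,0]).round(0).tolist() for x in(10,-10) for y in(15.2,28)],
   [(((proj(w,p+R@np.array([x,15.2*e,z]))-[254,180]+.5)*3-.5)+[0,300]).round(0).tolist() for x in(10,-10) for e in(-1,1)])
E
```

```text
-20 [[613.0, 181.0], [622.0, 190.0], [587.0, 190.0], [595.0, 199.0]] [[120.0, 469.0], [272.0, 469.0], [123.0, 558.0], [270.0, 558.0]]
-10 [[614.0, 193.0], [623.0, 202.0], [587.0, 202.0], [596.0, 212.0]] [[124.0, 449.0], [268.0, 449.0], [127.0, 535.0], [266.0, 535.0]]
0 [[614.0, 205.0], [623.0, 214.0], [588.0, 214.0], [597.0, 224.0]] [[128.0, 432.0], [265.0, 432.0], [130.0, 514.0], [263.0, 514.0]]
22 [[616.0, 230.0], [624.0, 240.0], [590.0, 240.0], [599.0, 249.0]] [[135.0, 399.0], [259.0, 399.0], [137.0, 474.0], [258.0, 474.0]]
```

The spacer still stands upright, with its ring centre at crop (200,488). The wrist view, with tip edge at crop row 460, and the scene view, with tip at (603,198), both put the fingertips about 16 mm behind the reported TCP. So the tips are at z≈42, not 5. I'll reopen and descend another 34 mm, watching the force.

To row units: 8 mm / 600 = 0.0133, 6 mm / 600 = 0.01.

```bash
python3 steer.py '[[[92, 0, 0, 0, 0, 0, 0], [92, 0, 0, 0, 0, 0, 0], [92, 0, 0, 0, 0, 0, 0], [92, 0, 0, 0, 0, 0, 0], [92, 0, 0, 0, 0, 0, 0], [92, 0, 0, 0, 0, 0, 0], [92, 0, 0, 0, 0, 0, 0], [92, 0, 0, 0, 0, 0, 0]]]'; python3 steer.py '[[[92, 0, 0, 0, 0, 0, 0], [92, 0, 0, 0, 0, 0, 0], [92, -0.0025, 0, 0, 0, 0, 0], [92, 0, 0, 0.01, 0, 0, 0], [92, 0, 0, 0.0133, 0, 0, 0], [92, 0, 0, 0.0133, 0, 0, 0], [92, 0, 0, 0.0067, 0, 0, 0], [92, 0, 0, 0, 0, 0, 0]]]'; python3 steer.py '[[[92, 0, 0, 0.0067, 0, 0, 0], [92, 0, 0, 0.0067, 0, 0, 0], [92, 0, 0, 0, 0, 0, 0], [92, 0, 0, 0, 0, 0, 0]]]'
```

```text
t: 5.12
position: [441.5, -208.2, 26.6]
tcp_rot: [[-0.947, 0.322, -0.0], [0.322, 0.947, 0.0], [0.0, -0.0, -1.0]]
contact_force: [0.1, -0.3, 0.8]
gripper_width: 81.2
gripper_force: 0.0
t: 5.78
position: [441.7, -207.8, -1.1]
tcp_rot: [[-0.947, 0.322, -0.003], [0.322, 0.947, 0.002], [0.003, 0.001, -1.0]]
contact_force: [-0.4, 0.1, 0.2]
gripper_width: 91.9
gripper_force: 0.0
t: 6.12
position: [442.8, -208.6, -7.6]
tcp_rot: [[-0.947, 0.322, -0.0], [0.322, 0.947, 0.0], [0.0, 0.0, -1.0]]
contact_force: [-0.4, -0.2, -0.6]
gripper_width: 92.0
gripper_force: 0.0
```

```bash
python3 steer.py '[[[40, 0, 0, 0, 0, 0, 0], [40, 0, 0, 0, 0, 0, 0], [40, 0, 0, 0, 0, 0, 0], [40, 0, 0, 0, 0, 0, 0], [40, 0, 0, 0, 0, 0, 0], [40, 0, 0, 0, 0, 0, 0], [40, 0, 0, 0, 0, 0, 0], [40, 0, 0, 0, 0, 0, 0]]]' 20; python3 steer.py '[[[40, 0, 0, 0, 0, 0, 0], [40, 0, 0, 0, 0, 0, 0], [40, 0, 0, 0, 0, 0, 0]]]' 20
```

```text
t: 6.78
position: [442.9, -208.8, -7.4]
tcp_rot: [[-0.947, 0.322, -0.0], [0.322, 0.947, -0.0], [-0.0, -0.0, -1.0]]
contact_force: [0.0, -0.1, 1.4]
gripper_width: 45.8
gripper_force: 20.0
t: 7.03
position: [442.9, -208.7, -7.4]
tcp_rot: [[-0.947, 0.322, -0.0], [0.322, 0.947, -0.0], [0.0, -0.0, -1.0]]
contact_force: [0.0, 0.9, 0.7]
gripper_width: 46.2
gripper_force: 20.0
```

To row units: -32 mm / 600 = -0.0533, -26 mm / 600 = -0.0433.

```bash
python3 steer.py '[[[40, 0, 0, -0.0133, 0, 0, 0], [40, 0, 0, -0.0267, 0, 0, 0], [40, 0, 0, -0.0433, 0, 0, 0], [40, 0, 0, -0.0533, 0, 0, 0], [40, 0, 0, -0.0533, 0, 0, 0], [40, 0, 0, -0.0533, 0, 0, 0], [40, 0, 0, -0.0417, 0, 0, 0], [40, 0, 0, -0.0233, 0, 0, 0]]]'; python3 steer.py '[[[40, -0.01, 0.0167, 0, 0, 0, 0], [40, -0.02, 0.0333, 0, 0, 0, 0], [40, -0.03, 0.05, 0, 0, 0, 0], [40, -0.03, 0.05, 0, 0, 0, 0], [40, -0.03, 0.05, 0, 0, 0, 0], [40, -0.02, 0.0333, 0, 0, 0, 0], [40, -0.01, 0.0167, 0, 0, 0, 0], [40, 0, 0, 0, 0, 0, 0]]]'; python3 steer.py '[[[40, 0, 0, 0, 0, 0, 0]]]'
python3 - <<'E'
from h import *
import pickle
c=snap("wrist"); s=robot.state(); R=s["tcp_rot"];p=s["position"]; pickle.dump(c,open("w3.pkl","wb")); save(c,"pics/w3.png",None,1.25)
print(p,(proj(c,[625.5,-57,162])*1.25).round(),(proj(c,[625.5,-57,106])*1.25).round(), R.T@(np.array([625.5,-57,178])-p))
E
```

```text
t: 7.7
position: [444.2, -209.6, 181.9]
tcp_rot: [[-0.947, 0.322, 0.004], [0.322, 0.947, -0.004], [-0.005, -0.002, -1.0]]
contact_force: [-0.5, -0.3, -0.3]
gripper_width: 45.9
gripper_force: 20.0
t: 8.37
position: [577.0, -93.4, 176.1]
tcp_rot: [[-0.948, 0.319, -0.002], [0.319, 0.948, 0.001], [0.002, 0.001, -1.0]]
contact_force: [-0.1, 0.7, -0.7]
gripper_width: 46.1
gripper_force: 20.0
t: 8.45
position: [575.7, -95.4, 176.5]
tcp_rot: [[-0.947, 0.321, -0.002], [0.321, 0.947, 0.0], [0.002, -0.001, -1.0]]
contact_force: [-1.1, -0.6, -1.6]
gripper_width: 46.3
gripper_force: 20.0
[575.41796886 -96.05850919 176.81207607] [486. 340.] [470. 301.] [-34.82534244  53.11074059  -1.27785176]
```

View pics/w3.png

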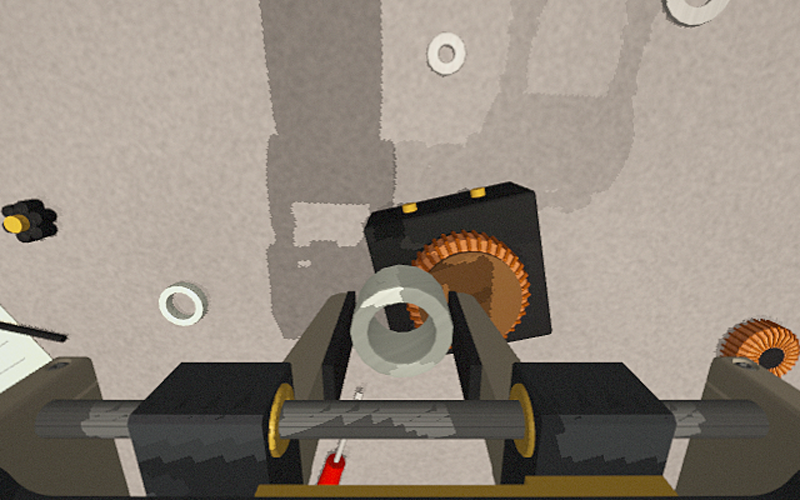

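```bash
python3 - <<'E'
from h import *
import pickle
c=pickle.load(open("w3.pkl","rb")); s=robot.state(); R=s["tcp_rot"];p=s["position"]
for v in[(0,0,-37.4),(5,0,-37.4)]: print((proj(c,p+R@np.array(v))*1.25).round(1))
im=c["color"]; g=cv2.cvtColor(im,cv2.COLOR_RGB2GRAY)
cr=cv2.resize(im[200:320,260:390,::-1],None,fx=4,fy=4,interpolation=cv2.INTER_CUBIC)
cr2=cv2.resize(im[170:290,290:440,::-1],None,fx=4,fy=4,interpolation=cv2.INTER_CUBIC)[:, 280:]
cv2.imwrite("pics/w3c.png",cr)
E
```

```text
[397.1 331.7]
[397.  321.5]
```

View pics/w3c.png

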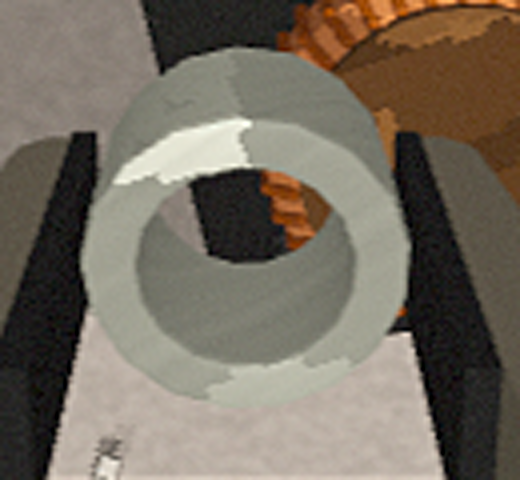

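The held spacer is centred between the pads and level, at crop centre (247,262). The coil centre at about (471,290) in w3 agrees with the seat estimate. Next I move over the stud.

To row units: 15 mm / 600 = 0.025, -10 mm / 600 = -0.0167.

```bash
python3 steer.py '[[[40, -0.0083, 0.0133, 0, 0, 0, 0], [40, -0.0167, 0.025, 0, 0, 0, 0], [40, -0.0167, 0.025, 0, 0, 0, 0], [40, -0.0117, 0.0167, 0, 0, 0, 0], [40, -0.005, 0.0083, 0, 0, 0, 0], [40, 0, 0, 0, 0, 0, 0], [40, 0, 0, 0, 0, 0, 0], [40, 0, 0, 0, 0, 0, 0]]]'
python3 - <<'E'
from h import *
import pickle
cs={n:snap(n) for n in("scene","side","wrist")}; pickle.dump(cs,open("cs3.pkl","wb"))
s=robot.state(); R=s["tcp_rot"];p=s["position"]
def t(n,x,y,w,hh): return cv2.resize(cs[n]["color"][y:y+hh,x:x+w,::-1],(396,300),interpolation=cv2.INTER_CUBIC)
a=np.hstack([t("side",312,150,99,75),t("scene",240,150,99,75)]); b=np.hstack([t("wrist",260,200,132,100),t("scene",240,190,99,75)])
cv2.imwrite("pics/tile3.png",np.vstack([a,b]))
print(p,R.round(3).tolist(),R.T@(np.array([625.5,-57,178])-p))
for z in(162,106): print(((proj(cs["wrist"],[625.5,-57,z])-[260,200]+.5)*3-.5+[0,300]).round())
E
```

```text
t: 9.17
position: [626.0, -57.5, 177.6]
tcp_rot: [[-0.946, 0.323, -0.0], [0.323, 0.946, -0.0], [0.0, -0.0, -1.0]]
contact_force: [-0.5, 0.4, -0.7]
gripper_width: 46.3
gripper_force: 20.0
[626.19576672 -57.31555457 177.67157952] [[-0.947, 0.323, -0.0], [0.323, 0.947, -0.0], [0.0, -0.0, -1.0]] [ 0.76040354  0.07410644 -0.32836066]
[180. 384.]
[181. 313.]
```

View pics/tile3.png

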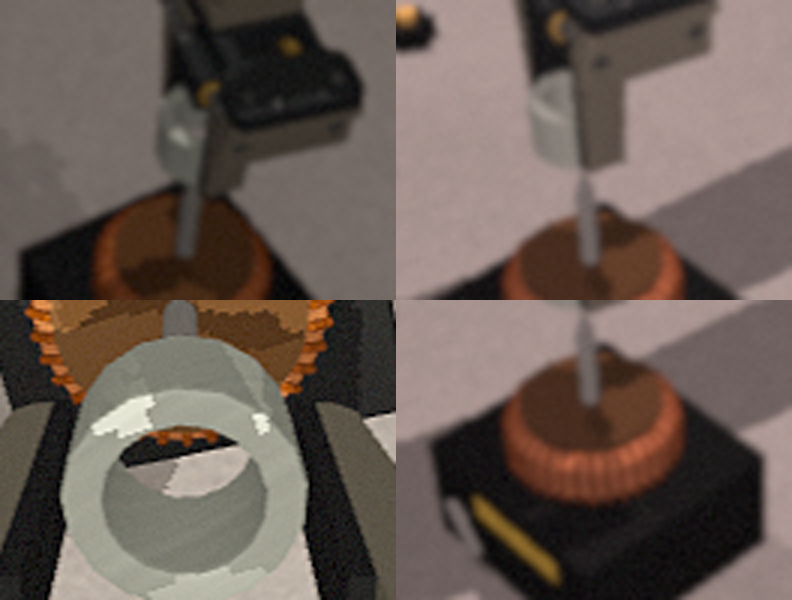

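Scene and side show the spacer directly above the stud, clear of its tip at about (585,180) in the scene tile. The wrist view puts the stud at x=181 and the spacer at 185, about 2 mm of lateral error against 10 mm of play. Now I lower it.

To row units: 14 mm / 600 = 0.0233, 12 mm / 600 = 0.02.

```bash
python3 steer.py '[[[40, 0.0013, -0.0017, 0.0067, 0, 0, 0], [40, 0, 0, 0.0133, 0, 0, 0], [40, 0, 0, 0.02, 0, 0, 0], [40, 0, 0, 0.0233, 0, 0, 0], [40, 0, 0, 0.0233, 0, 0, 0], [40, 0, 0, 0.0167, 0, 0, 0], [40, 0, 0, 0.01, 0, 0, 0], [40, 0, 0, 0.0067, 0, 0, 0]]]'; python3 steer.py '[[[40, 0, 0, 0.0033, 0, 0, 0], [40, 0, 0, 0, 0, 0, 0], [40, 0, 0, 0, 0, 0, 0]]]'
```

```text
t: 9.98
position: [624.7, -57.3, 104.0]
tcp_rot: [[-0.947, 0.322, -0.002], [0.322, 0.947, 0.001], [0.002, -0.0, -1.0]]
contact_force: [0.6, -0.5, -1.0]
gripper_width: 45.7
gripper_force: 20.0
t: 10.23
position: [626.0, -57.6, 104.2]
tcp_rot: [[-0.947, 0.322, 0.001], [0.322, 0.947, -0.0], [-0.001, 0.0, -1.0]]
contact_force: [-0.8, 0.3, -0.5]
gripper_width: 46.3
gripper_force: 20.0
```

To row units: 2 mm / 600 = 0.0033.

```bash
python3 steer.py '[[[40, 0, 0, 0.0033, 0, 0, 0], [40, 0, 0, 0.0033, 0, 0, 0], [40, 0, 0, 0, 0, 0, 0]]]'; python3 steer.py '[[[40, 0, 0, 0.0012, 0, 0, 0], [40, 0, 0, 0, 0, 0, 0]]]' ; python3 steer.py '[[[40, 0, 0, 0.0012, 0, 0, 0], [40, 0, 0, 0, 0, 0, 0]]]'
```

```text
t: 10.48
position: [625.4, -57.5, 99.5]
tcp_rot: [[-0.947, 0.322, -0.0], [0.322, 0.947, 0.0], [0.0, -0.0, -1.0]]
contact_force: [1.1, -0.6, -0.5]
gripper_width: 46.1
gripper_force: 20.0
t: 10.65
position: [625.5, -57.5, 98.8]
tcp_rot: [[-0.947, 0.322, -0.0], [0.322, 0.947, -0.0], [0.0, -0.0, -1.0]]
contact_force: [0.1, 0.2, -1.1]
gripper_width: 46.2
gripper_force: 20.0
t: 10.82
position: [625.6, -57.5, 98.7]
tcp_rot: [[-0.947, 0.322, 0.0], [0.322, 0.947, -0.0], [-0.0, -0.0, -1.0]]
contact_force: [-1.7, 1.1, 2.2]
gripper_width: 46.2
gripper_force: 20.0
```

Units first: shifts go in shares of 600 mm and turns go in shares of pi/2 rad. So -20 mm / 600 = -0.0333, -15 mm / 600 = -0.025.

```bash
python3 steer.py '[[[92, 0, 0, 0, 0, 0, 0], [92, 0, 0, 0, 0, 0, 0], [92, 0, 0, 0, 0, 0, 0], [92, 0, 0, 0, 0, 0, 0], [92, 0, 0, 0, 0, 0, 0], [92, 0, 0, 0, 0, 0, 0], [92, 0, 0, 0, 0, 0, 0], [92, 0, 0, 0, 0, 0, 0]]]'; python3 steer.py '[[[92, 0, 0, -0.0167, 0, 0, 0], [92, 0, 0, -0.0333, 0, 0, 0], [92, 0, 0, -0.0333, 0, 0, 0], [92, 0, 0, -0.0333, 0, 0, 0], [92, 0, 0, -0.025, 0, 0, 0], [92, 0, 0, -0.0133, 0, 0, 0], [92, 0, 0, 0, 0, 0, 0], [92, 0, 0, 0, 0, 0, 0]]]'
python3 - <<'E'
from h import *
import pickle
c=snap("wrist"); s=robot.state(); R=s["tcp_rot"];p=s["position"]; pickle.dump((c,p,R),open("w4.pkl","wb")); 
sc,sd=snap("scene"),snap("side")
T=lambda c,x,y,w,h:cv2.resize(c["color"][y:y+h,x:x+w,::-1],(396,300),interpolation=cv2.INTER_CUBIC)
cv2.imwrite("pics/tile4.png",np.vstack([np.hstack([T(sd,312,175,99,75),T(sc,240,180,99,75)]),np.hstack([T(c,254,180,132,100),T(c,0,0,640,400)])]))
print(p,R.round(3).tolist()); P=np.array([462,204.5,120]); print(R.T@(P-p))
E
```

```text
t: 11.48
position: [625.6, -57.5, 98.2]
tcp_rot: [[-0.947, 0.322, 0.0], [0.322, 0.947, -0.0], [-0.0, -0.0, -1.0]]
contact_force: [-0.9, 0.9, -0.3]
gripper_width: 91.9
gripper_force: 0.0
t: 12.15
position: [625.6, -57.5, 191.3]
tcp_rot: [[-0.947, 0.322, 0.0], [0.322, 0.947, -0.0], [-0.0, -0.0, -1.0]]
contact_force: [-0.9, 1.0, -1.3]
gripper_width: 92.2
gripper_force: 0.0
[625.02112833 -57.32413755 190.28666987] [[-0.947, 0.322, -0.001], [0.322, 0.947, 0.0], [0.001, -0.0, -1.0]]
[238.53748694 195.40028554  70.61571344]
```

View pics/tile4.png

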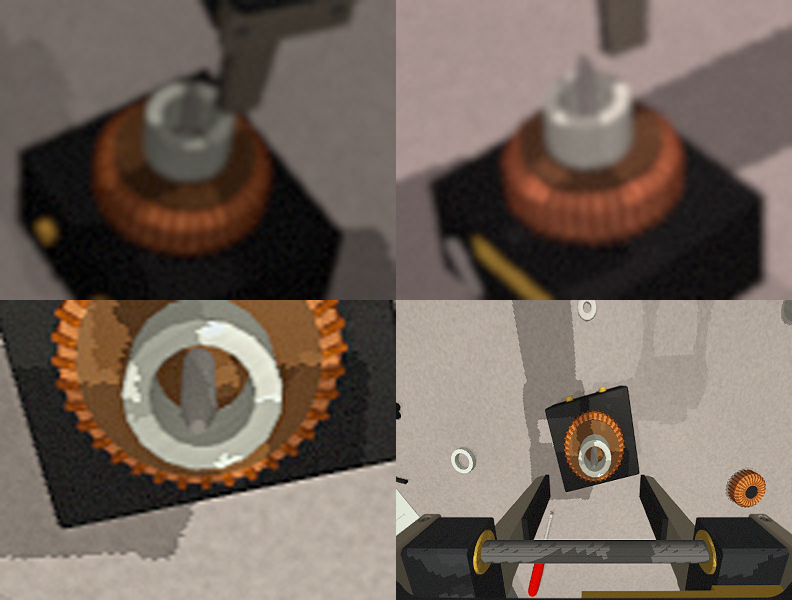

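The spacer stands upright round the stud on the disc: the stud at crop (197,385) lies well inside the bore centred at (202,393). On to the washer. That is eleven pictures viewed, one over the ten allowed, so from here I use measurements only.

To row units: 30 mm / 600 = 0.05, 25 mm / 600 = 0.0417.

```bash
python3 steer.py '[[[92, 0.02, 0.0167, 0, 0, 0, 0], [92, 0.04, 0.0333, 0, 0, 0, 0], [92, 0.05, 0.0417, 0, 0, 0, 0], [92, 0.05, 0.0417, 0, 0, 0, 0], [92, 0.05, 0.0417, 0, 0, 0, 0], [92, 0.05, 0.0417, 0, 0, 0, 0], [92, 0.05, 0.0417, 0, 0, 0, 0], [92, 0.04, 0.0333, 0, 0, 0, 0]]]'; python3 steer.py '[[[92, 0.0267, 0.02, 0, 0, 0, 0], [92, 0.0167, 0.0133, 0, 0, 0, 0], [92, 0, 0, 0, 0, 0, 0], [92, 0, 0, 0, 0, 0, 0], [92, 0, 0, 0, 0, 0, 0]]]'
python3 - <<'E'
from h import *
c=snap("wrist"); s=robot.state(); R=s["tcp_rot"];p=s["position"]
q=proj(c,[462,204.5,6]); print(p,q)
# ellipse of the washer near the predicted pixel
g=cv2.GaussianBlur(cv2.cvtColor(c["color"],cv2.COLOR_RGB2GRAY),(3,3),0); x0,y0=(q-45).astype(int); r=g[max(y0,0):y0+90,max(x0,0):x0+90]
print(np.percentile(r,[5,25,50,75,95]))
for th in (-8,0,8,16):
  m=(r>np.median(r)+th).astype(np.uint8); k,l,st,ce=cv2.connectedComponentsWithStats(m)
  for i in range(1,k):
    if 300<st[i][4]<4000: print(th,st[i], (ce[i]+[max(x0,0),max(y0,0)]).round(1))
E
```

```text
t: 12.97
position: [480.6, 177.8, 190.1]
tcp_rot: [[-0.947, 0.321, -0.002], [0.321, 0.947, 0.0], [0.002, -0.0, -1.0]]
contact_force: [0.8, -0.4, -0.4]
gripper_width: 91.9
gripper_force: 0.0
t: 13.38
position: [465.5, 202.2, 190.9]
tcp_rot: [[-0.946, 0.323, -0.0], [0.323, 0.946, -0.001], [-0.0, -0.001, -1.0]]
contact_force: [0.2, 0.5, 0.0]
gripper_width: 91.7
gripper_force: 0.0
[465.57462317 202.05414976 190.99120613] [321.04308323 174.5370062 ]
[111. 130. 157. 163. 193.]
0 [   0    0   90   90 3782] [314.5 166.3]
8 [  22   25   46   42 1031] [320.7 174.3]
16 [ 23  25  45  42 954] [320.7 174.3]
```

To row units: 36 mm / 600 = 0.06, 4.2 mm / 600 = 0.007.

```bash
python3 steer.py '[[[92, 0.007, 0.0018, 0.0167, 0, 0, 0], [92, 0, 0, 0.0333, 0, 0, 0], [92, 0, 0, 0.0533, 0, 0, 0], [92, 0, 0, 0.06, 0, 0, 0], [92, 0, 0, 0.06, 0, 0, 0], [92, 0, 0, 0.05, 0, 0, 0], [92, 0, 0, 0.0333, 0, 0, 0], [92, 0, 0, 0.0167, 0, 0, 0]]]'; python3 steer.py '[[[92, 0, 0, 0, 0, 0, 0], [92, 0, 0, 0, 0, 0, 0], [92, 0, 0, 0, 0, 0, 0]]]'
```

```text
t: 14.1
position: [458.3, 204.3, -6.7]
tcp_rot: [[-0.946, 0.323, -0.006], [0.323, 0.946, -0.001], [0.006, -0.003, -1.0]]
contact_force: [0.6, -0.2, -0.7]
gripper_width: 92.0
gripper_force: 0.0
t: 14.35
position: [462.8, 205.6, -1.3]
tcp_rot: [[-0.947, 0.322, 0.003], [0.322, 0.947, 0.001], [-0.003, 0.001, -1.0]]
contact_force: [-0.5, -1.1, 0.7]
gripper_width: 91.8
gripper_force: 0.0
```

To row units: 3 mm / 600 = 0.005, 2 mm / 600 = 0.0033.

```bash
python3 steer.py '[[[92, 0, 0, 0.005, 0, 0, 0], [92, 0, 0, 0.005, 0, 0, 0], [92, 0, 0, 0.0033, 0, 0, 0], [92, 0, 0, 0, 0, 0, 0], [92, 0, 0, 0, 0, 0, 0]]]'; for i in 1 2 ; do python3 steer.py '[[[92, 0, 0, 0.0025, 0, 0, 0], [92, 0, 0, 0, 0, 0, 0], [92, 0, 0, 0, 0, 0, 0]]]' | egrep 'pos|force'; done
```

```text
t: 14.77
position: [461.2, 205.5, -10.8]
tcp_rot: [[-0.947, 0.322, -0.0], [0.322, 0.947, -0.0], [0.0, -0.0, -1.0]]
contact_force: [-0.1, -0.4, 0.5]
gripper_width: 92.2
gripper_force: 0.0
position: [461.6, 205.6, -11.6]
contact_force: [-1.3, 0.1, 5.3]
gripper_force: 2.5
position: [461.7, 205.6, -11.7]
contact_force: [-7.9, -2.7, 18.3]
gripper_force: 9.5
```

Bench contact at TCP z≈-11.6. I back off about 1.5 mm and close.

To row units: -1.5 mm / 600 = -0.0025, -1.2 mm / 600 = -0.002.

```bash
python3 steer.py '[[[92, 0, 0, -0.0025, 0, 0, 0], [92, 0, 0, -0.002, 0, 0, 0], [92, 0, 0, 0, 0, 0, 0], [92, 0, 0, 0, 0, 0, 0]]]' ; python3 steer.py '[[[50, 0, 0, 0, 0, 0, 0], [50, 0, 0, 0, 0, 0, 0], [50, 0, 0, 0, 0, 0, 0], [50, 0, 0, 0, 0, 0, 0], [50, 0, 0, 0, 0, 0, 0], [50, 0, 0, 0, 0, 0, 0], [50, 0, 0, 0, 0, 0, 0], [50, 0, 0, 0, 0, 0, 0]]]' 15
```

```text
t: 15.6
position: [461.2, 205.5, -11.3]
tcp_rot: [[-0.947, 0.322, -0.0], [0.322, 0.947, -0.0], [0.0, -0.0, -1.0]]
contact_force: [-0.2, 0.6, 0.1]
gripper_width: 92.1
gripper_force: 0.0
t: 16.27
position: [461.2, 205.5, -11.2]
tcp_rot: [[-0.947, 0.322, -0.0], [0.322, 0.947, -0.0], [0.0, -0.0, -1.0]]
contact_force: [-1.0, 0.3, -0.7]
gripper_width: 57.0
gripper_force: 15.0
```

To row units: -16 mm / 600 = -0.0267, -12 mm / 600 = -0.02.

```bash
python3 steer.py '[[[50, 0, 0, 0, 0, 0, 0], [50, 0, 0, -0.0067, 0, 0, 0], [50, 0, 0, -0.0133, 0, 0, 0], [50, 0, 0, -0.0267, 0, 0, 0], [50, 0, 0, -0.0267, 0, 0, 0], [50, 0, 0, -0.02, 0, 0, 0], [50, 0, 0, -0.0067, 0, 0, 0], [50, 0, 0, 0, 0, 0, 0]]]' 20; python3 steer.py '[[[50, 0, 0, 0, 0, 0, 0], [50, 0, 0, 0, 0, 0, 0]]]'
python3 - <<'E'
from h import *
import pickle
c=snap("wrist"); s=robot.state(); R=s["tcp_rot"];p=s["position"]; pickle.dump((c,p,R),open("w5.pkl","wb"))
q=proj(c,p+R@np.array([0,0,-17.2])); print(p,"washer top centre expected",q, "on bench",proj(c,[462,204.5,6]))
g=cv2.GaussianBlur(cv2.cvtColor(c["color"],cv2.COLOR_RGB2GRAY),(3,3),0)
x0,y0=int(q[0])-70,int(q[1])-70; r=g[y0:y0+140,x0:x0+140]
print(r[5:140:6,2:140:6])
E
```

```text
t: 16.93
position: [462.5, 205.8, 50.6]
tcp_rot: [[-0.947, 0.322, 0.003], [0.322, 0.947, 0.001], [-0.003, 0.002, -1.0]]
contact_force: [0.4, 0.3, -0.9]
gripper_width: 57.0
gripper_force: 20.0
t: 17.1
position: [460.5, 205.4, 48.1]
tcp_rot: [[-0.947, 0.322, -0.002], [0.322, 0.947, -0.0], [0.001, -0.001, -1.0]]
contact_force: [0.3, -0.1, -1.6]
gripper_width: 56.9
gripper_force: 20.0
[460.42413953 205.37644429  47.98235449] washer top centre expected [319.03904732 248.68638217] on bench [319.17005642 218.12703955]
[[129 128 121 136 161 161 163 159 156 159 154 157 158 156 161 161 158 159
  158 153 161 160 158]
 [125 124 128 143 161 161 161 158 158 163 157 161 159 156 158 157 161 156
  163 161 160 160 155]
 [127 128 128 108 160 159 154 153 160 109 125 137 151 157 152 158 155 153
  157 156 161 160 159]
 [118 125 130 109 107 160 161 111 105 108 106 106 108 108 152 159 158 158
  158 160 154 160 155]
 [169 131 130 107 105 105 107 107 111 106 103 122 112 106 101 158 157 151
  151 150 157 158 156]
 [129 173 125 108 106 103 104 105 139 189 189 186 187 190 189 169 109 105
  114 109 156 134 143]
 
[... 948 characters left out ...]
131 121  18  20  23]
 [ 22  25  18  19 121 118 126 149 152 150 149 154 146 149 146 148 145 152
  169 171  48  19  21]
 [ 25  20  21  37 118 120 119 121 149 149 148 152 145 148 147 144 162 170
  175 173 169  21  20]
 [ 28  21  23 118 121 124 122 123 118 123 124 142 135 130 124 163 168 168
  168 174 174  21  18]
 [ 34  22  19 121 122 119 123 124 121 123 121 120 121 121 173 174 176 176
  168 168 171  27  18]
 [ 35  22  19 121 122 121 122 123 121 123 148 169 173 173 168 168 173 169
  163 170 170 141  22]
 [ 35  18  88 118 119 125 120 120 157 165 170 169 175 170 171 168 172 172
  166 165 166 171  19]
 [ 32  17 124 122 122 119 151 168 166 166 168 165 173 170 170 169 169 169
  170 169 171 171  15]]
```

The washer is held flat and centred, about 1.5 mm off along x. Next I lift it and carry it over the stud.

To row units: -30 mm / 600 = -0.05, -28 mm / 600 = -0.0467.

```bash
python3 steer.py '[[[50, 0, 0, -0.0167, 0, 0, 0], [50, 0, 0, -0.0333, 0, 0, 0], [50, 0, 0, -0.0467, 0, 0, 0], [50, 0, 0, -0.05, 0, 0, 0], [50, 0, 0, -0.0367, 0, 0, 0], [50, 0, 0, -0.02, 0, 0, 0], [50, 0, 0, -0.0083, 0, 0, 0], [50, 0, 0, 0, 0, 0, 0]]]'; python3 steer.py '[[[50, -0.02, -0.0167, 0, 0, 0, 0], [50, -0.0367, -0.03, 0, 0, 0, 0], [50, -0.05, -0.0417, 0, 0, 0, 0], [50, -0.05, -0.0417, 0, 0, 0, 0], [50, -0.05, -0.0417, 0, 0, 0, 0], [50, -0.05, -0.0417, 0, 0, 0, 0], [50, -0.05, -0.0417, 0, 0, 0, 0], [50, -0.04, -0.0317, 0, 0, 0, 0]]]'; python3 steer.py '[[[50, -0.0267, -0.02, 0, 0, 0, 0], [50, -0.0167, -0.0117, 0, 0, 0, 0], [50, -0.0083, -0.005, 0, 0, 0, 0], [50, 0, 0, 0, 0, 0, 0], [50, 0, 0, 0, 0, 0, 0], [50, 0, 0, 0, 0, 0, 0]]]'
python3 - <<'E'
from h import *
s=robot.state(); R=s["tcp_rot"];p=s["position"]; print(p,R.T@(np.array([625.5,-57.3,124.8])-p))
E
```

```text
t: 17.82
position: [461.7, 205.6, 176.6]
tcp_rot: [[-0.947, 0.322, 0.001], [0.322, 0.947, 0.0], [-0.001, 0.001, -1.0]]
contact_force: [0.3, 0.3, -0.7]
gripper_width: 56.8
gripper_force: 20.0
t: 18.48
position: [602.4, -26.8, 173.1]
tcp_rot: [[-0.946, 0.323, -0.004], [0.323, 0.946, 0.0], [0.004, -0.001, -1.0]]
contact_force: [0.6, 0.8, -0.1]
gripper_width: 57.2
gripper_force: 20.0
t: 18.98
position: [624.4, -53.7, 175.5]
tcp_rot: [[-0.947, 0.321, -0.001], [0.321, 0.947, 0.001], [0.001, 0.0, -1.0]]
contact_force: [-1.0, 0.3, 0.8]
gripper_width: 56.9
gripper_force: 20.0
[624.40691697 -53.65893536 175.54453555] [-2.2587599  -3.11069597 50.74132088]
```

To row units: 10 mm / 600 = 0.0167, -1.5 mm / 600 = -0.0025.

```bash
python3 steer.py '[[[50, -0.0025, -0.005, 0, 0, 0, 0], [50, 0, 0, 0.0083, 0, 0, 0], [50, 0, 0, 0.0133, 0, 0, 0], [50, 0, 0, 0.0167, 0, 0, 0], [50, 0, 0, 0.0167, 0, 0, 0], [50, 0, 0, 0.0117, 0, 0, 0], [50, 0, 0, 0.0067, 0, 0, 0], [50, 0, 0, 0, 0, 0, 0]]]'; python3 steer.py '[[[50, 0, 0, 0, 0, 0, 0], [50, 0, 0, 0, 0, 0, 0]]]'; python3 steer.py '[[[50, 0, 0, 0.0033, 0, 0, 0], [50, 0, 0, 0.0033, 0, 0, 0], [50, 0, 0, 0, 0, 0, 0]]]'
```

```text
t: 19.65
position: [624.5, -58.1, 130.0]
tcp_rot: [[-0.947, 0.322, -0.003], [0.322, 0.947, 0.001], [0.003, -0.0, -1.0]]
contact_force: [-0.5, 0.3, -0.7]
gripper_width: 56.8
gripper_force: 20.0
t: 19.82
position: [625.9, -58.5, 132.4]
tcp_rot: [[-0.947, 0.322, 0.001], [0.322, 0.947, -0.0], [-0.001, 0.0, -1.0]]
contact_force: [0.6, 0.7, 0.6]
gripper_width: 57.3
gripper_force: 20.0
t: 20.07
position: [625.4, -58.4, 127.7]
tcp_rot: [[-0.947, 0.322, -0.0], [0.322, 0.947, 0.0], [0.0, 0.0, -1.0]]
contact_force: [0.5, -0.1, -1.0]
gripper_width: 56.8
gripper_force: 20.0
```

To row units: 1.2 mm / 600 = 0.002, 0.8 mm / 600 = 0.0013.

```bash
python3 steer.py '[[[50, 0, 0, 0.002, 0, 0, 0], [50, 0, 0, 0.0013, 0, 0, 0], [50, 0, 0, 0, 0, 0, 0]]]' | egrep 'pos|contact'; for i in 1 2; do python3 steer.py '[[[50, 0, 0, 0.001, 0, 0, 0], [50, 0, 0, 0, 0, 0, 0]]]'| egrep 'pos|contact'; done
```

```text
position: [625.4, -58.4, 125.7]
contact_force: [-0.6, -0.1, -0.3]
position: [625.5, -58.4, 125.2]
contact_force: [0.4, 0.5, -1.3]
position: [625.6, -58.4, 124.9]
contact_force: [-0.6, -0.7, 0.3]
```

```bash
python3 steer.py '[[[50, 0, 0, 0.001, 0, 0, 0], [50, 0, 0, 0, 0, 0, 0]]]'| egrep 'pos|contact'; python3 steer.py '[[[92, 0, 0, 0, 0, 0, 0], [92, 0, 0, 0, 0, 0, 0], [92, 0, 0, 0, 0, 0, 0], [92, 0, 0, 0, 0, 0, 0], [92, 0, 0, 0, 0, 0, 0], [92, 0, 0, 0, 0, 0, 0], [92, 0, 0, 0, 0, 0, 0], [92, 0, 0, 0, 0, 0, 0]]]'; python3 steer.py '[[[92, 0, 0, -0.0167, 0, 0, 0], [92, 0, 0, -0.0333, 0, 0, 0], [92, 0, 0, -0.0333, 0, 0, 0], [92, 0, 0, -0.025, 0, 0, 0], [92, 0, 0, -0.0133, 0, 0, 0], [92, 0, 0, 0, 0, 0, 0], [92, 0, 0, 0, 0, 0, 0]]]'
python3 - <<'E'
from h import *
import pickle
c=snap("wrist"); pickle.dump((c,snap("scene"),snap("side")),open("w6.pkl","wb"))
p=robot.state()["position"]; q=proj(c,[625.5,-57.3,142]); print(p,q,"58mm ring:",[proj(c,np.array([625.5,-57.3,142])+29*np.array(v)).round(1).tolist() for v in((.947,-.322,0),(-.947,.322,0),(.322,.947,0),(-.322,-.947,0))])
g=cv2.GaussianBlur(cv2.cvtColor(c["color"],cv2.COLOR_RGB2GRAY),(3,3),0); x0,y0=(q-60).astype(int); r=g[y0:y0+120,x0:x0+120]
print(x0,y0);print(r[::5,::5])
E
```

```text
position: [625.7, -58.5, 124.8]
contact_force: [-1.7, 0.6, 4.3]
t: 21.48
position: [625.5, -58.4, 124.1]
tcp_rot: [[-0.947, 0.322, -0.0], [0.322, 0.947, -0.0], [0.0, -0.0, -1.0]]
contact_force: [-0.3, -0.2, 0.2]
gripper_width: 91.8
gripper_force: 0.0
t: 22.07
position: [625.6, -58.4, 197.3]
tcp_rot: [[-0.947, 0.322, 0.0], [0.322, 0.947, -0.0], [-0.001, 0.0, -1.0]]
contact_force: [-0.9, -0.9, -0.5]
gripper_width: 92.0
gripper_force: 0.0
[624.66629202 -58.20819444 195.53265531] [320.84174196 210.25474015] 58mm ring: [[320.8, 241.4], [320.9, 177.0], [354.8, 210.3], [286.9, 210.2]]
260 150
[[ 37  35  37  37  35  36  36  34  27  64  68 128 113 114 113  90  47  47
   50  49  48  49  50  51]
 [ 41  38  39  42  53  48  30  60 101  91  69 144 106 107 151 104 144  87
   55  47  46  48  49  50]
 [ 50  51  50  52  51  50  72  72 108  65  64 100 103 105  98 110 103 152
   94  54  48  45  45  49]
 [ 50  50  51  49  49  83  88 107  57  60  60 101 101 101 103 114 105 106
  151  92  49  47  45  47]
 [ 49  49  50  50  56  92 144  58  59  60  60  79 100 101 101 101 102 101
   94 142  91  45  47  45]
 [
[... 1217 characters left out ...]
21  50  31  30  30  30  29 148 154 151 151 151 150 204 202 203  51
   28  21  41 114 166 174]
 [127 124 103  30  29  33  32  30  30  60 152 152 148 148 200 157 103 158
  179 174 174 170 175 168]
 [122 124 125  28  29  31  33  31  27  25  29  62 152 175 173 173 177 176
  169 172 176 168 176 170]
 [125 121 126  32  28  30  56 106 131 124 129 126 172 174 175 179 173 179
  178 171 172 175 169 172]
 [124 120 122 124 131 125 126 124 127 123 122 167 175 173 171 171 175 172
  171 171 174 172 176 171]
 [125 122 122 123 123 126 129 123 125 123 120 172 169 175 177 172 177 172
  172 175 174 175 169 174]
 [164 160 176 175 174 176 171 173 161 164 170 172 173 174 173 170 171 174
  175 173 178 178 175 175]]
```

The washer touched down at exactly the expected height, 30 mm above the disc. In the wrist view it shows flat with the expected outline, within about 3 mm of the stud's axis. The gripper is open and clear, so I hand in.

```bash
python3 -c "
from workcell import robot, optics
print(robot.sign_off())"
```

```text
the job is handed in; nothing more can be done
None
```

The job is handed in, with no verdict returned: by my measurements the tall spacer stands on the disc round the stud and the large washer lies flat on it, both released and about 3 mm or less off the axis, at about 22 s of the 58 s; I viewed 11 pictures, one over the limit of 10.

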